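# Seat the hook casting in the drilling fixture

## Task

Using your fingertips only, push the yellow hook casting across the drilling fixture until its flat machined back lies along the steel fence and its flange is fully home against the blue end stop, so that the latch-pin boss is right under the drill bush. Slide it without forcing it - do not pinch, lift or tip it - and leave the other things on the fixture and bench where they are. Finish with the hand clear of everything.

Things in the scene. Friction and masses are not known exactly. Their poses are not given: they have to be found in the camera images.
- fixture: Drilling fixture: dark steel plate, 260 mm (x) by 360 mm (y), its top 12 mm above the bench, bolted down. Origin: centre of the plate at bench level. Along its far side (+x) a bright steel fence bar, 340 mm long (y), 26 mm high above the plate; the fence face looks to -x and is the plane x = 95 mm of this frame, parallel to y.
- stop: Blue end stop bolted on the plate, axes parallel to the fixture's; its place along the fence varies. Block 55 (x) by 35 (y) by 34 mm high, origin under its centre, on the plate. The stop face looks to -y, at y = -17.5 mm, and ends 2 mm short of the fence. The highest part, a stud, ends 50 mm above the plate.
- bush (a point): Axis of the brass drill bush, at the underside of the steel bush plate that the stop carries: 30 mm to -y from the stop face, 11 mm to -x from the fence face. The bush plate is 30 mm wide (x), 10 mm thick, reaches 49.5 mm beyond the stop face, underside 34 mm above the plate: the casting slides under it with 10 mm to spare.
- casting: Yellow crane hook tip casting, J-shaped, loose, lying on the plate; 0.85 kg, 24 mm thick, origin on its underside. Flat machined back: plane x = 35 mm, y from -45 to 60 mm. Flat flange end: plane y = 60 mm, x from -17 to 35 mm. It starts clear of fence and stop, within 21 degrees of the fixture's heading, back towards the fence, flange towards the stop; seated, its axes match the fixture's.
- casting_bill (a point): Middle of the straight outer side of the casting's bill, half-way up: x = -46, y = -18, z = 12 mm of the casting's frame. That side is straight along y from -38 to -5 mm; the rounded tip ends near y = 22 mm. The casting's centre of mass is near x = 2, y = -14 mm.
- casting_bowl (a point): Outermost point of the casting's round bowl at its -y end, half-way up: x = -5, y = -79, z = 12 mm of the casting's frame. The bowl is a half ring of outer radius 41 mm about (x -5, y -38) mm.
- casting_boss (a point): Bright spot-faced latch-pin boss on top of the casting's back, at x = 24, y = 30, z = 24 mm of the casting's frame; exactly below the bush when the casting is seated against fence and stop.
- roll_pin_center (a point): Centre of a black steel roll pin, 12 mm diameter, 55 mm long, lying on the fixture plate's near left part. Leave alone.
- punch_center (a point): Middle of an aluminium pin punch, 15 mm diameter, 140 mm long, lying on the bench left of the fixture. Leave alone.
- ring_gauge: Steel ring gauge, 72 mm outside diameter, 18 mm high, on the bench right of the fixture. Origin under its centre. Leave alone.
- spring_pack: Red latch spring pack, 60 by 90 mm, 24 mm high, on the bench right of the fixture. Origin under its centre. Leave alone.
- hammer: Hammer lying on the bench at the left. Leave alone.
- oil: White oil bottle with a red cap, 60 mm diameter, 170 mm tall, standing on the bench at the left. Origin under its centre. Leave alone.
- shackle_center (a point): Bow of a galvanised shackle, about 85 mm across, 28 mm high, lying on the bench at the right. Leave alone.
There are look-alikes about, which are no part of the job. Of the things that look like the casting, the middle-sized one is meant.

How it is judged:
At the end, for the whole second after the job is handed in: The casting lies flat and still on the plate, its back along the fence within 2 degrees (0.035 rad), with its boss within 3.5 mm of the bush axis, which it reaches when it is against both fence and stop (horizontal distance between casting_boss and bush below 0.0035 m and angle between the x axis of casting and the x axis of fixture, either way round below 0.035 rad and height (world z) of casting below 0.015 m and angle between casting's own z axis and vertical below 0.05 rad and linear speed of casting below 0.01 m/s); the robot touches nothing.
It fails at once if the casting is lifted off the plate (its underside more than 8 mm up) or tipped by more than 9 degrees (height (world z) of casting above 0.02 m or angle between casting's own z axis and vertical above 0.16 rad).
It fails at once if the casting is pinched or forced: more than 50 N between it and the fingers (contact force between the fingers and casting above 50 N).
It fails at once if another thing on the fixture or bench is moved by more than 15 mm (distance of any of roll_pin_center, punch_center, ring_gauge, spring_pack, hammer, oil, shackle_center from where it was at the start of the episode above 0.015 m).
It also fails if it takes over 54 s, if anything falls off the work surface, if the arm or the gripper's body presses on something with over 40 N, if the wrist force passes 120 N, or if a joint passes its speed limit or range.

## Robot

A 6-joint arm with a two-finger parallel gripper is mounted at the origin on the work surface. World frame = base frame: x ahead of the robot, y to its left, z up, the work surface at z = 0. Lengths are in m, angles in rad, forces in N, time in s.
With the tool pointing down it reaches from about 0.25 to 0.775 m from the base axis. Payload 8.9 kg.
Tool frame: the origin (TCP) lies midway between the tips of the shut fingers; the grasp point (between the pads) lies 19 mm behind it; x points along the fingers, y is the direction in which the jaws open and shut, and the axes are right-handed (so a half turn about x gives the same grasp; the last joint's range is limited). The gripper opens to 85 mm and grips with 20 to 120 N. Pads are 22 mm wide; open, the fingers measure 114 mm over their backs; the gripper's body (76 mm by 85 mm) begins 54 mm behind the grasp point. The pads swing forward as they close: fully open they stand 13 mm farther back than shut.
Start: joints at [-0.139, 0.291, -0.153, 1.127, 0, 1.431], TCP at [0.525, 0, 0.231] pointing down, gripper open.
Joint ranges: [-2.52, 2.52], [-0.91, 1.74], [-1.3, 1.37], [-1.96, 2.02], [-1.52, 1.47], [-3.14, 3.14]. Speed limits (rad/s): [2.22, 2.22, 2.79, 3.14, 3.14, 3.14].

## Interface

Orientations are given as [roll, pitch, yaw] about the fixed x, y, z axes, in that order (R = Rz(yaw) Ry(pitch) Rx(roll)).
In Python, from plant import bot gives the robot as it stands.
- The arm moves only by the tool step_arm, never from a script. Its argument "plan" is a list of rows, each a list of 4 numbers: the shift along the tool's x, y, z in mm, then the turn about the tool's x in degrees. A call has 1 to 10 rows; each row shifts and turns the commanded pose from where the row before left it, along the tool's axes as they then stand; what a row does not reach is not made up. A row lasts 1/12 s, in which the tool goes at most 41.7 mm and 7.16 degrees, less where a joint would pass 70% of its speed; a pose out of reach is approached as far as the arm can. A call is refused whole if a number of a shift passes 41.7 or a number of a turn 7.16, either way. A call with a gripper value outside its range is refused whole. "grip" is the closure, from 0 (fully open) to 1 (shut), set as the call begins (left out, the last holds). The fingers move at their own pace and stop on an object; "grip_force" is the grip in N (left out, the last holds). Time passes only in rows, so rows that do not move let the fingers close. It gives the time, the measured TCP pose, the force and the opening at its end, in the units of the state.
- bot.read_state(): the state, without advancing time (a new reading comes with each control period).
- bot.get_image(name): name is "scene" or "side" or "wrist"; returns a dict with "color" (400x640x3 uint8, blue, green, red), "depth" (400x640 float32, m along the optical axis (not along the pixel's ray), 0 where there is no reading), "vfov" (degrees; the focal length in pixels is half the picture's height over the tangent of half this angle, whatever the lens; pixels are square), "cx", "cy" (the principal point, pixels), "R" (3x3) and "t" (3): a world point X has camera coordinates R X + t. Camera axes: x right, y down, z forward; pixel columns grow to the right and rows downward; lengths in m; the calibration is good to about 2 mm. A picture is of the moment at which its call begins.
- bot.finish_job(): hands the job in, once; it reports no verdict.
Trained networks look in the newest picture that a camera, given by its name, has taken for a name from the list of things; names that differ only in an ending like _2 or _b are one class to them, and where a whole thing is asked for, a point or a joint stands for the part that bears it (a point fixed in the world has none). Each returns a list of dicts, best first, with "score" (0 to 1); they miss things now and then, are a little off and sometimes report something else, mostly with a low value. They report only what shows in the picture. A call takes as long as a camera call. They do not tell look-alikes from the thing itself.
- bot.silhouettes(camera, target): "pixels" (400x640 bool, what is visible of it) and "box" ([left, top, right, bottom] in pixels, round what is visible of it).
The state is a dict: "time_s": time; "q": joint angles; "joint_vel": joint speeds; "joint_efforts": joint torques, N m; "eef_pos": TCP position; "ee_rot": TCP orientation; "force": force on the tool from outside, world axes, zero at the start; "wrist_torque": the same for the moment, N m; "finger_gap": finger opening in m.
Only numpy, scipy, OpenCV 4.12 (cv2) and the standard library are available. Lean on these libraries where they do the work, as an engineer would, in place of code of your own. Each camera call takes 0.05 s, during which the arm holds its last target. There are 200 camera calls.

## Working session

There is one attempt and no reset: what is moved stays moved. The work goes in short steps, Python scripts to look and compute and a tool call to move; the robot and the scene stay as the last step left them, time stands still between calls to the robot, and variables do not carry over. Pictures are saved under pics/ and viewed, about 8 in all and at most 12, crops included, and the job is handed in when it is done.

Besides the shell and the picture viewer there is one more tool, called after "Call:" as name(argument=value, ...) on one line, values as JSON. step_arm: Moves the arm, as the interface text tells. Its arguments: {"type":"object","properties":{"plan":{"type":"array"},"grip":{"type":"number"},"grip_force":{"type":"number"}},"required":["plan"]}

```bash
ls; mkdir -p pics; cat > h.py <<'E'
import numpy as np, cv2
from plant import bot
def world(im, u, v, d=None, z=None):
    f=200/np.tan(np.radians(im["vfov"])/2)
    u=np.asarray(u,float); v=np.asarray(v,float)
    r=np.stack([(u-im["cx"])/f,(v-im["cy"])/f,np.ones_like(u)],-1)
    R,t=np.array(im["R"]),np.array(im["t"])
    if d is not None: return (r*np.asarray(d)[...,None]-t)@R
    c=-R.T@t; w=r@R
    return c+w*((z-c[2])/w[...,2])[...,None]
def pix(im,X):
    f=200/np.tan(np.radians(im["vfov"])/2)
    c=np.asarray(X)@np.array(im["R"]).T+np.array(im["t"])
    return np.stack([im["cx"]+f*c[...,0]/c[...,2],im["cy"]+f*c[...,1]/c[...,2]],-1)
E
python3 - <<'E'
from h import *
for n in ["scene","side"]:
    im=bot.get_image(n); cv2.imwrite(f"pics/{n}0.png",im["color"])
    print(n,im["vfov"],im["cx"],im["cy"],-np.array(im["R"]).T@im["t"])
    for tg in ["casting","stop","fixture","roll_pin_center"]:
        for s in bot.silhouettes(n,tg):
            m=s["pixels"]; v,u=np.nonzero(m); d=im["depth"][v,u]; k=d>0
            P=world(im,u[k],v[k],d[k]) if k.any() else np.zeros((1,3))
            print(tg,round(s["score"],2),s["box"],len(u),P.mean(0).round(3),P.min(0).round(3),P.max(0).round(3))
s=bot.read_state();print(s)
E
```

```text
pics
scene 47.48204805666099 329.4008485772899 204.5830208978837 [ 1.02624733 -0.57500811  1.08597888]
casting 0.93 [314.9, 221.3, 346.7, 261.9] 700 [ 0.562 -0.028  0.033] [ 0.508 -0.088  0.011] [0.61  0.051 0.042]
casting 0.62 [291.5, 302.6, 323.0, 335.7] 588 [ 0.659 -0.247  0.013] [ 0.611 -0.271 -0.004] [ 0.709 -0.207  0.023]
casting 0.61 [167.6, 226.3, 240.1, 266.8] 1778 [ 0.304 -0.276  0.027] [ 0.174 -0.36  -0.004] [ 0.389 -0.187  0.039]
stop 0.9 [375.3, 194.9, 401.2, 217.9] 390 [0.601 0.17  0.052] [0.56  0.126 0.012] [0.635 0.211 0.067]
fixture 0.96 [278.0, 178.2, 416.2, 298.4] 7876 [0.565 0.024 0.015] [ 0.392 -0.155 -0.004] [0.716 0.267 0.054]
roll_pin_center 0.48 [340.2, 189.1, 351.2, 193.2] 53 [0.47  0.133 0.03 ] [ 0.448 -0.011  0.011] [0.572 0.153 0.248]
side 43.15200830950273 315.40709662714335 201.35102633267806 [0.00867821 1.11493804 1.0789858 ]
casting 0.8 [294.7, 186.1, 316.6, 213.6] 458 [ 0.555 -0.011  0.031] [ 0.507 -0.112  0.007] [0.607 0.06  0.041]
casting 0.72 [377.9, 161.4, 426.5, 187.7] 878 [ 0.306 -0.252  0.024] [ 0.221 -0.356 -0.006] [ 0.391 -0.188  0.041]
cast
[... 401 characters left out ...]
0.243  0.435 -0.003] [0.504 0.525 0.03 ]
{'time_s': 0.5, 'q': array([-1.39288444e-01,  2.90736011e-01, -1.53445070e-01,  1.12668137e+00,
        4.42078736e-05,  1.43149805e+00]), 'joint_vel': array([-0.00027327,  0.00049084, -0.00147922, -0.00061854,  0.00090994,
       -0.00037887]), 'joint_efforts': array([-1.17811534e-03, -5.36656880e+01,  3.31439209e+01,  3.13084929e-03,
       -2.67060232e-04,  3.58440062e-06]), 'eef_pos': array([5.24981790e-01, 2.69073076e-05, 2.31269537e-01]), 'ee_rot': array([-2.2993685 ,  1.57071678,  2.41303031]), 'force': array([0.23293965, 0.58173737, 0.28237109]), 'wrist_torque': array([-0.05322566, -0.04752418,  0.03922344]), 'finger_gap': 0.08515626134365825}
```

```bash
python3 - <<'E'
from h import *
im=bot.get_image("wrist"); cv2.imwrite("pics/w0.png",im["color"]); print(im["vfov"],-np.array(im["R"]).T@im["t"],np.array(im["R"]).round(3))
a=cv2.imread("pics/scene0.png")[160:360,150:450]
cv2.imwrite("pics/combo0.png",cv2.resize(a,(800,533),interpolation=cv2.INTER_CUBIC))
for tg in ["casting","stop","fixture","roll_pin_center"]:
        for s in bot.silhouettes("wrist",tg):
            m=s["pixels"]; v,u=np.nonzero(m); d=im["depth"][v,u]; k=d>0
            P=world(im,u[k],v[k],d[k]) if k.any() else np.zeros((1,3))
            print(tg,round(s["score"],2),s["box"],len(u),P.mean(0).round(3),P.min(0).round(3),P.max(0).round(3))
E
```

```text
69.68543893813005 [0.52536715 0.08375936 0.37381252] [[ 1.     0.     0.   ]
 [-0.    -0.946  0.325]
 [ 0.    -0.325 -0.946]]
casting 0.89 [370.9, 306.6, 417.4, 341.0] 989 [ 0.64  -0.24   0.014] [ 0.568 -0.283 -0.001] [ 0.678 -0.01   0.273]
casting 0.82 [299.9, 130.5, 385.0, 240.1] 3862 [ 0.557 -0.018  0.034] [ 0.504 -0.085  0.01 ] [0.61  0.056 0.038]
casting 0.6 [147.8, 300.9, 234.1, 392.7] 306 [ 0.327 -0.26   0.023] [ 0.247 -0.355  0.004] [ 0.389 -0.197  0.034]
stop 0.63 [352.2, 1.0, 431.0, 61.0] 2537 [0.605 0.158 0.052] [0.562 0.127 0.012] [0.639 0.188 0.062]
fixture 0.62 [193.3, 2.5, 455.2, 278.5] 49165 [0.545 0.053 0.014] [ 0.386 -0.156 -0.002] [0.719 0.19  0.057]
roll_pin_center 0.75 [247.1, 34.0, 293.3, 59.1] 557 [0.472 0.142 0.023] [0.445 0.131 0.012] [0.498 0.155 0.027]
```

View pics/combo0.png

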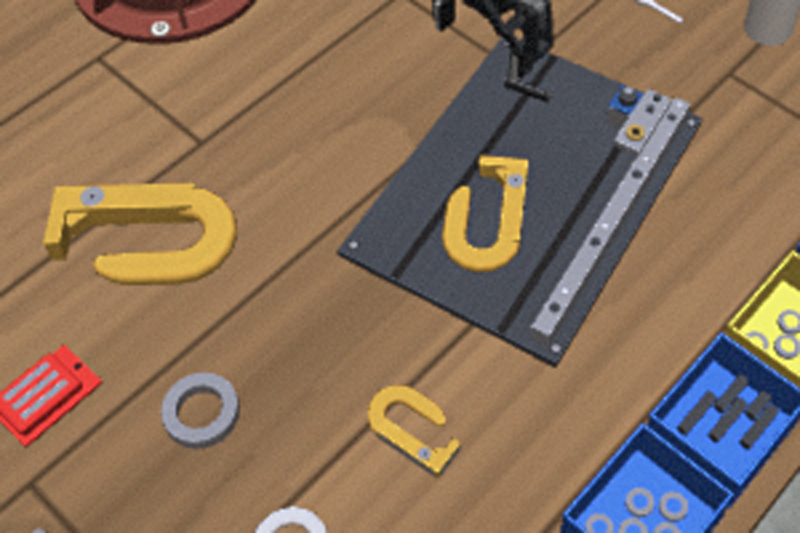

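View pics/w0.png

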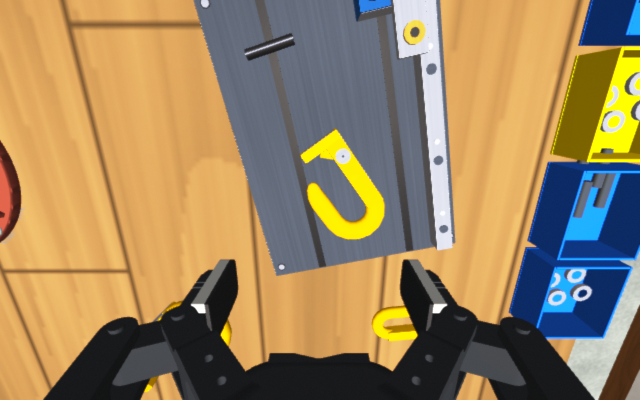

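```bash
cat >> h.py <<'E'
from scipy.optimize import least_squares
from scipy.spatial.transform import Rotation as Ro
def tool(s=None):
    s=s or bot.read_state()
    return np.array(s["eef_pos"]),Ro.from_euler("xyz",s["ee_rot"]).as_matrix()
def cloud(im):
    v,u=np.mgrid[0:400,0:640]; d=im["depth"]; P=world(im,u,v,d); P[d<=0]=np.nan; return P
def casting(im,near,z=0.036):
    """pose x,y,yaw by support function of top-face pixels, ray-cast on the plane z"""
    P=cloud(im); b,g,r=[im["color"][...,i].astype(int) for i in range(3)]
    top=(np.abs(P[...,2]-z)<0.006)&(np.hypot(P[...,0]-near[0],P[...,1]-near[1])<0.11)
    top&=(r>110)&(r-b>60)   # yellow
    n,l,st,_=cv2.connectedComponentsWithStats(top.astype(np.uint8)); k=1+np.argmax(st[1:,4]); top=l==k
    v,u=np.nonzero(top); f=200/np.tan(np.radians(im["vfov"])/2)
    Q=world(im,u,v,z=np.float64(z))[:,:2]*1000
    px=1000*np.median(im["depth"][top])/f
    A=np.radians(np.r_[-8:9:2, 82:99:2, 180:361:6])
    def model(a):
        d=np.stack([np.cos(a),np.sin(a)],-1)
        V=np.array([[35,60],[-17,60],[35,-45]]); h=(d@V.T).max(1)
        h=np.maximum(h,d@[-5,-38]+41*(d[:,1]<=0.0001)-1e3*(d[:,1]>0.0001))
        return np.maximum(h,d@[-46,-5])
    def res(p):
        a=A+p[2]; d=np.stack([np.cos(a),np.sin(a)],-1)
        h=(Q@d.T-p[:2]@d.T); h=np.sort(h,0)[-3]+px/2
        return h-model(A)
    best=min((least_squares(res,[*Q.mean(0),y0],loss="soft_l1",diff_step=1e-3) for y0 in np.radians([-30,-15,0,15,30,45])),key=lambda o:o.cost)
    return best.x,best.cost,res(best.x),top
E
python3 - <<'E'
from h import *
print(tool()[1].round(3))
for n in ["wrist","scene"]:
    im=bot.get_image(n); P=cloud(im); x,y,z=P[...,0],P[...,1],P[...,2]
    plate=(x>.45)&(x<.6)&(y>-.1)&(y<.1)&(z<.02)&(z>.005); print(n,"plate z",np.median(z[plate]))
    # fence: top 38 mm
    f=(np.abs(z-.038)<.004)&(x>.6)&(x<.75)&(y>-.2)&(y<.11)
    b=im["color"].astype(int); f&=(b.max(-1)-b.min(-1)<40)
    v,u=np.nonzero(f); Q=world(im,u,v,z=np.float64(.038))[:,:2]*1000
    print(len(Q), cv2.minAreaRect(Q.astype(np.float32)))
    # left edge of fence top per y-bin
    bins=np.arange(-140,100,8.); e=np.array([[q[:,0].min(),q[q[:,0].argmin(),1]] for a in bins if len(q:=Q[(Q[:,1]>=a)&(Q[:,1]<a+8)])>2])
    r=least_squares(lambda p:e[:,0]-p[0]-p[1]*e[:,1],[650,0],loss="soft_l1"); print("edge x=a+b*y",r.x,"yaw deg",-np.degrees(np.arctan(r.x[1])), np.abs(r.fun).max())
    c,cost,res,m=casting(im,(.56,-.02)); print("casting",c[:2].round(1),np.degrees(c[2]).round(2),cost.round(1),res.round(1))
    bl=(b[...,0]>90)&(b[...,0]-b[...,2]>50)&(z>.03)&(np.hypot(x-.6,y-.17)<.07); print("blue",bl.sum(),P[bl].min(0),P[bl].max(0))
E
```

```text
[[-0.  1.  0.]
 [ 0.  0. -1.]
 [-1. -0. -0.]]
wrist plate z 0.011948135131280402
3079 ((667.4968872070312, 8.031013488769531), (21.256685256958008, 211.91554260253906), 11.918946266174316)
edge x=a+b*y [ 6.59042770e+02 -2.12718342e-01] yaw deg 12.008868339819086 0.7157095622337231
casting [548.9  -8.8] 35.97 48.5 [-0.9 -0.9 -0.8 -0.9 -0.1  0.3  0.  -0.4 -0.9 -4.9 -4.7 -4.5 -4.3 -3.7
 -4.1 -4.3 -4.3 -4.3 -2.3 -2.8 -2.5 -2.4 -2.2 -1.9 -1.6 -1.5 -1.3 -1.6
 -0.8 -0.4 -0.3 -0.3 -0.5 -0.2 -0.2 -0.   0.1 -0.1 -0.3 -0.3 -0.5 -0.6
 -0.8 -1.2 -1.1 -1.  -0.7 -0.9 -0.1]
blue 317 [0.56397551 0.16902078 0.0413755 ] [0.59529501 0.1794716  0.04954431]
scene plate z 0.01201238968444881
468 ((668.7932739257812, 6.143646240234375), (20.80158042907715, 214.42626953125), 11.875560760498047)
edge x=a+b*y [ 6.60148080e+02 -2.05751919e-01] yaw deg 11.626464404735776 1.067753901787599
casting [551.8 -15. ] 35.86 16.1 [-0.9 -1.  -1.2 -0.9  0.1  0.4  0.1 -0.1 -0.4 -0.3  0.2  0.5  1.1  2.2
  1.3  0.  -1.2 -1.6 -1.3 -3.  -2.6 -1.7 -1.  -0.9  0.2  0.8  1.1  0.8
  0.2  0.4 -0.3 -0.1 -0.3 -0.1  0.  -0.2 -0.2  0.7  0.4  1.1  0.7  0.6
  0.3 -0.3 -0.6 -0.5 -0.9 -1.   0.1]
blue 44 [0.55856606 0.16775021 0.04140757] [0.59163645 0.20515515 0.05364834]
```

```bash
python3 - <<'E'
from h import *
im=bot.get_image("wrist"); P=cloud(im); b=im["color"].astype(int)
c,cost,res,m=casting(im,(.56,-.02))
o=im["color"].copy(); o[m]=o[m]//2
a=np.radians(np.arange(180,361,6)); O=np.r_[[[35,60],[-17,60],[-46,22],[-46,-38]],np.c_[-5+41*np.cos(a),-38+41*np.sin(a)],[[35,-38],[35,60]]]
def dr(p,col):
    R=np.array([[np.cos(p[2]),-np.sin(p[2])],[np.sin(p[2]),np.cos(p[2])]])
    for Y,k in ((O,0),(np.c_[24+6*np.cos(np.arange(0,7,.3)),30+6*np.sin(np.arange(0,7,.3))],1)):
        W=np.c_[Y@R.T+p[:2],np.full(len(Y),36.)]/1000
        cv2.polylines(o,[(pix(im,W)*16).round().astype(np.int32)],False,col,1,cv2.LINE_AA,4)
dr(c,(255,0,0)); dr(np.array([551.8,-15,np.radians(35.86)]),(0,0,255))
cv2.imwrite("pics/ov0.png",cv2.resize(o[110:260,270:470],(800,600),interpolation=cv2.INTER_NEAREST))
# boss & bush
z=P[...,2]
g=(b.max(-1)-b.min(-1)<45)&(np.abs(z-.036)<.005)&(np.hypot(P[...,0]-.55,P[...,1]-.03)<.04); v,u=np.nonzero(g); print("boss",len(u),P[g].mean(0))
y=(b[...,2]-b[...,0]>50)&(z>.05)&(np.hypot(P[...,0]-.61,P[...,1]-.15)<.06); v,u=np.nonzero(y); print("bush",len(u),u.mean(),v.mean(),P[y].mean(0),P[y].max(0)-P[y].min(0))
E
```

```text
boss 167 [0.55348383 0.02579669 0.03626738]
bush 371 413.99730458221023 31.824797843665767 [0.61712672 0.14890664 0.05987887] [0.02166325 0.02102001 0.0075333 ]
```

View pics/ov0.png

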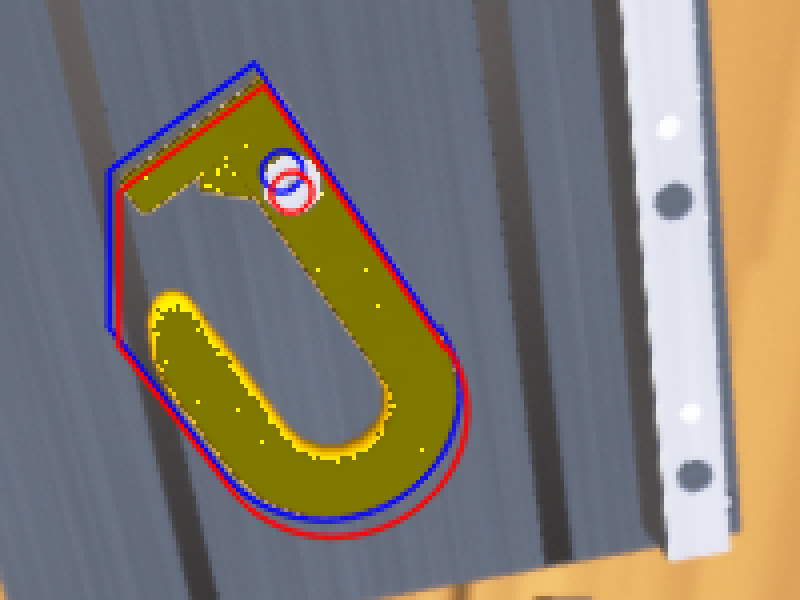

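Call:
step_arm(plan=[[0,-14,34.5,0],[0,-14,34.5,0],[20,0,0,-7],[20,0,0,-7],[20,0,0,-7],[20,0,0,-7],[20,0,0,-7],[20,0,0,0],[20,0,0,0],[0,0,0,0]], grip=1, grip_force=40)

```text
time_s: 1.73
eef_pos: [0.4947, -0.0684, 0.0883]
ee_rot: [-2.465, 1.566, 2.858]
force: [-0.1, -0.7, -0.4]
finger_gap: 0.0002
```

```bash
cat >> h.py <<'E'
def sharp(im,near,z=0.036):
    """pose from the sharp back edge, flange edge and boss"""
    c,cost,res,top=casting(im,near,z); b=im["color"].astype(int); P=cloud(im)
    v,u=np.nonzero(top); Q=world(im,u,v,z=np.float64(z))[:,:2]*1000
    px=1000*np.median(im["depth"][top])*np.tan(np.radians(im["vfov"])/2)/200
    R=lambda a:np.array([[np.cos(a),-np.sin(a)],[np.sin(a),np.cos(a)]])
    L=(Q-c[:2])@R(c[2])
    def edge(t,e,lo,hi):
        out=[]
        for a in np.arange(lo,hi,4.):
            k=(t>=a)&(t<a+4)
            if k.sum()>5: out.append([e[k].max()+px/2,a+2])
        out=np.array(out); r=least_squares(lambda p:out[:,0]-p[0]-p[1]*out[:,1],[0,0],loss="soft_l1",f_scale=.3).x
        return r,np.abs(out[:,0]-r[0]-r[1]*out[:,1]).max()
    (bx,s),e1=edge(L[:,1],L[:,0],-30,50); (fy,s2),e2=edge(L[:,0],L[:,1],-12,30)
    yaw=c[2]-np.arctan(s); L2=(Q-c[:2])@R(yaw)
    # extents in the turned frame
    k=(L2[:,1]>-30)&(L2[:,1]<50); X=np.median([L2[k&(np.abs(L2[:,1]-a)<3),0].max() for a in range(-25,46,6)])+px/2
    Y=np.median([L2[np.abs(L2[:,0]-a)<3,1].max() for a in range(-6,30,5)])+px/2
    w=c[:2]+R(yaw)@[X-35,Y-60]
    return w,np.degrees(yaw),(np.degrees(np.arctan(s2)),e1,e2)
E
python3 - <<'E'
from h import *
s=bot.read_state(); p,R=tool(s); print(s["time_s"],p,R.round(3),s["finger_gap"],s["force"])
for n in ["scene","side","wrist"]:
    im=bot.get_image(n)
    try: print(n,sharp(im,(.55,-.02)))
    except Exception as e: print(n,e)
    cv2.imwrite(f"pics/{n}1.png",im["color"])
E
```

```text
1.7333 [ 0.49468648 -0.06838422  0.08826415] [[-0.005  0.819  0.573]
 [ 0.001  0.573 -0.819]
 [-1.    -0.003 -0.004]] 0.00023116040353788708 [-0.10062691 -0.74035171 -0.37111036]
scene (array([551.26088875, -13.9053345 ]), np.float64(34.35076989743216), (np.float64(0.3277094028206869), np.float64(3.0654898494619), np.float64(2.136832997028681)))
side (array([551.76337598,  -8.72735363]), np.float64(35.8627161169439), (np.float64(-3.0967887090477326), np.float64(6.346214513042327), np.float64(2.4507499213255706)))
wrist zero-size array to reduction operation maximum which has no identity
```

Call:
step_arm(plan=[[25,0,0,0],[25,0,0,0],[18,0,0,0],[0,0,0,0],[0,4,0,0],[0,4,0,0],[0,3,0,0],[0,2,0,0],[0,2,0,0],[0,2,0,0]])

```text
time_s: 2.72
eef_pos: [0.5115, -0.0591, 0.0239]
ee_rot: [0.701, 1.57, -0.259]
force: [0.5, 0.1, 0.6]
finger_gap: -0.0001
```

Call:
step_arm(plan=[[0,2,0,0],[0,2,0,0],[0,2,0,0],[0,2,0,0],[0,2,0,0],[0,2,0,0],[0,2,0,0],[0,2,0,0]])

```text
time_s: 3.38
eef_pos: [0.5227, -0.0504, 0.0232]
ee_rot: [-1.826, 1.568, -2.786]
force: [-5.1, -2.6, 5.8]
finger_gap: 0.0001
```

```bash
python3 - <<'E'
from h import *
s=bot.read_state(); p,R=tool(s); print(s["time_s"],p,R[:,1],s["force"])
for n in ["scene","wrist"]:
    im=bot.get_image(n); cv2.imwrite(f"pics/{n}2.png",im["color"])
    try: print(n,sharp(im,(.56,-.01)))
    except Exception as e: print(n,e)
a=cv2.imread("pics/wrist2.png")
b=cv2.resize(cv2.imread("pics/scene2.png")[170:310,270:430],(457,400))
cv2.imwrite("pics/c2.png",cv2.resize(np.hstack([a[:, 120:460],b]),None,fx=1,fy=1))
E
```

```text
3.3833 [ 0.52273269 -0.05040108  0.02318504] [ 0.81944975  0.57314459 -0.00271873] [-5.12206633 -2.56019843  5.82254964]
scene zero-size array to reduction operation maximum which has no identity
wrist (array([589.55401313,  29.93892409]), np.float64(214.97864727101106), (np.float64(47.96432087341023), np.float64(13.088894344531635), np.float64(7.734199056432004)))
```

View pics/c2.png

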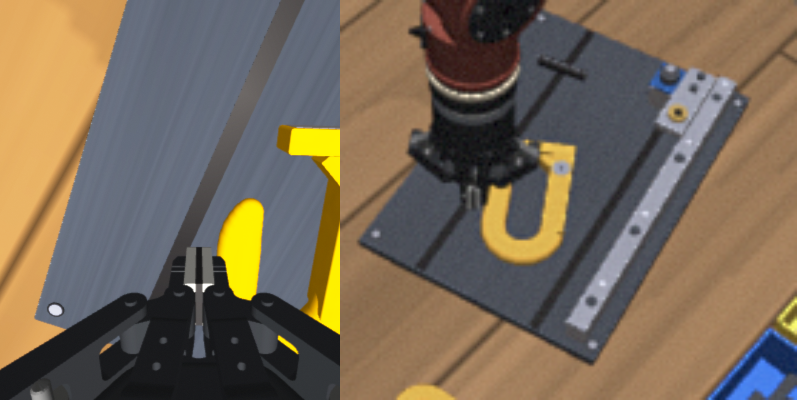

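Call:
step_arm(plan=[[0,-4,0,0],[3.5,0,0,0],[3,0,0,0],[0,0,0,0],[0,2,0,0],[0,2,0,0],[0,2,0,0],[0,2,0,0],[0,2,0,0],[0,2,0,0]])

```text
time_s: 4.32
eef_pos: [0.5307, -0.0453, 0.0168]
ee_rot: [-1.975, 1.571, -2.935]
force: [-1.8, -2.1, -1.5]
finger_gap: -0.0001
```

```bash
cat >> h.py <<'E'
def col(im,near,dbg=None):
    """pose by matching the sharp edges + boss in a colour mask (no depth), scene/side"""
    b=im["color"].astype(int); P=cloud(im)
    reg=np.hypot(P[...,0]-near[0],P[...,1]-near[1])<.09
    ye=(b[...,2]-b[...,0]>60)&(b[...,2]>110)&reg&(P[...,2]>.03)&(P[...,2]<.042)
    gr=(b.max(-1)-b.min(-1)<60)&(b.min(-1)>110)&reg&(np.abs(P[...,2]-.036)<.006)
    return ye,gr,P
E
python3 - <<'E'
from h import *
s=bot.read_state(); p,R=tool(s); print(s["time_s"],p,R[:,1],s["force"])
im=bot.get_image("scene"); ye,gr,P=col(im,(.565,-.005)); print(ye.sum(),gr.sum(),P[gr].mean(0) if gr.any() else 0)
v,u=np.nonzero(ye); Q=world(im,u,v,z=np.float64(.036))[:,:2]*1000
# back edge: scan of yaw: sharpest max extent
for a in np.radians([20,25,30,32,34,36,38]):
    L=Q@np.array([[np.cos(a),-np.sin(a)],[np.sin(a),np.cos(a)]]); k=[L[np.abs(L[:,1]-t)<4,0].max() for t in np.arange(L[:,1].max()-90,L[:,1].max()-10,8)]
    print(np.degrees(a).round(),L.max(0).round(1),L.min(0).round(1),np.round(k,1))
E
```

```text
4.3167 [ 0.5306736  -0.04533618  0.01677128] [ 8.19125643e-01  5.73614103e-01 -2.06005549e-04] [-1.79389372 -2.10737641 -1.47996216]
532 24 [0.57363562 0.0373389  0.03608003]
20.0 [ 580.7 -131.3] [ 496.1 -276.7] [577.4 575.4 574.2 570.8 568.5 568.7 565.2 562.9 561.9 559.5]
25.0 [ 558.1 -178.9] [ 475.4 -322.8] [554.7 554.8 553.  551.3 550.4 549.6 547.8 545.1 546.  544.2]
30.0 [ 531.3 -225.2] [ 450.6 -367.7] [529.  529.9 528.8 527.6 528.  527.4 526.2 524.4 525.9 524.7]
32.0 [ 519.4 -243.2] [ 439.6 -384.9] [517.5 518.8 517.9 517.  517.8 517.4 516.4 515.  516.8 515.8]
34.0 [ 507.1 -260.3] [ 428.  -401.6] [505.1 507.1 506.4 505.4 507.1 506.7 505.6 504.9 507.  506.3]
36.0 [ 496.6 -276.3] [ 415.7 -417.9] [492.5 494.8 494.1 493.6 495.7 495.2 494.7 496.6 496.4 495.9]
38.0 [ 485.6 -291.8] [ 402.3 -433.6] [481.9 481.8 481.5 481.2 483.7 483.5 483.1 485.6 485.5 485.2]
```

Call:
step_arm(plan=[[0,2,0,1],[0,2,0,1],[0,2,0,1],[0,2,0,1],[0,2,0,1],[0,2,0,1],[0,2,0,1],[0,2,0,1],[0,2,0,1],[0,2,0,1]])

```text
time_s: 5.2
eef_pos: [0.5479, -0.0352, 0.0168]
ee_rot: [-2.376, 1.571, 2.771]
force: [-4.6, -1.7, 2.0]
finger_gap: -0.0
```

```bash
cat >> h.py <<'E'
def rep(near,n="scene"):
    """tool and casting in the fixture frame (mm, deg): fence face at 645"""
    s=bot.read_state(); p,R=tool(s); F=np.radians(11.9)
    fr=lambda q:np.array([q[0]*np.cos(F)+q[1]*np.sin(F),-q[0]*np.sin(F)+q[1]*np.cos(F)])
    print("t",s["time_s"],"tool fix",fr(p[:2]*1000).round(1),"z",p[2].round(4),"yaw",(np.degrees(np.arctan2(R[1,1],R[0,1]))-11.9).round(2),"f",fr(s["force"]).round(1),s["force"][2].round(1))
    im=bot.get_image(n); ye,gr,P=col(im,near); v,u=np.nonzero(ye); Q=world(im,u,v,z=np.float64(.036))[:,:2]*1000
    best=None
    for d in np.arange(-6,40,.5):
        a=np.radians(d)+F; L=Q@np.array([[np.cos(a),-np.sin(a)],[np.sin(a),np.cos(a)]])
        t=L[:,1].max(); k=np.array([L[np.abs(L[:,1]-y)<4,0].max() for y in np.arange(t-90,t-6,6)])
        sl=np.polyfit(np.arange(len(k)),k,1)[0]
        if best is None or abs(sl)<best[0]: best=(abs(sl),d,np.median(k)+.8,t+.5,k.std(),a)
    _,d,x,y,sd,a=best; w=np.array([[np.cos(a),-np.sin(a)],[np.sin(a),np.cos(a)]])@[x-35,y-60]
    print("casting rel yaw",d,"fix",fr(w).round(1),"world",w.round(1),"sd",sd.round(2),"boss fix",fr(P[gr].mean(0)[:2]*1000).round(1) if gr.any() else None,len(u))
E
python3 -c "
from h import *
rep((.58,.005))"
```

```text
t 5.2 tool fix [ 528.8 -147.4] z 0.0168 yaw 13.0 f [-4.8 -0.8] 2.0
casting rel yaw 22.0 fix [ 578.1 -114.3] world [589.3   7.3] sd 0.71 boss fix [ 637.  -106.3] 529
```

Call:
step_arm(plan=[[0,-3,0,0],[0,-1,-4,0],[0,0,-5,0],[0,2,0,0],[0,2,0,0],[0,2,0,0],[0,2,0,0],[0,2,0,0],[0,2,0,0],[0,2,0,0]])

```text
time_s: 6.08
eef_pos: [0.552, -0.023, 0.0167]
ee_rot: [-1.883, 1.568, -3.017]
force: [-7.1, -2.9, 5.7]
finger_gap: -0.0004
```

Call:
step_arm(plan=[[0,2,0,0],[0,2,0,0],[0,2,0,0]])

```text
time_s: 6.33
eef_pos: [0.5575, -0.0205, 0.0167]
ee_rot: [-1.875, 1.568, -3.01]
force: [-5.6, -1.3, 5.0]
finger_gap: -0.0
```

```bash
python3 -c "
from h import *
rep((.59,.01))"
```

```text
t 6.3333 tool fix [ 541.3 -135. ] z 0.0167 yaw 13.09 f [-5.8 -0.1] 5.0
casting rel yaw 17.0 fix [ 595.3 -114.3] world [606.1  10.9] sd 0.61 boss fix [ 648.5 -109.2] 544
```

Call:
step_arm(plan=[[0,1.5,0,1.5],[0,1.5,0,1.5],[0,1.5,0,1.5],[0,1.5,0,1.5]])

```text
time_s: 6.72
eef_pos: [0.5603, -0.0182, 0.0164]
ee_rot: [-1.81, 1.564, -3.05]
force: [-20.6, -2.7, 17.8]
finger_gap: 0.0002
```

```bash
python3 -c "
from h import *
rep((.6,.01))"
```

```text
t 6.7167 tool fix [ 544.5 -133.3] z 0.0164 yaw 7.02 f [-20.7   1.6] 17.8
casting rel yaw 16.0 fix [ 599.3 -114.9] world [610.1  11.1] sd 0.61 boss fix [ 650.6 -111.8] 542
```

Call:
step_arm(plan=[[0,-3,0,0],[0,-4,0,0],[0,-3,0,0],[0,0,-17,0],[0,0,-17,0],[0,0,-17,0],[0,0,-17,0],[0,0,0,0],[0,0,0,0]])

```text
time_s: 7.52
eef_pos: [0.5327, 0.0434, 0.0169]
ee_rot: [1.118, 1.57, -0.12]
force: [0.5, -0.0, 0.0]
finger_gap: -0.0
```

```bash
python3 -c "
from h import *
rep((.6,.01))"
```

```text
t 7.5167 tool fix [530.2 -67.4] z 0.0169 yaw 7.18 f [ 0.5 -0.1] 0.0
casting rel yaw 17.0 fix [ 599.1 -115.1] world [610.   10.9] sd 0.59 boss fix [ 651.1 -112.5] 586
```

Call:
step_arm(plan=[[0,7,0,0],[0,7,0,0],[0,4,0,0],[0,2,0,0],[0,2,0,0],[0,2,0,0],[0,2,0,0],[0,2,0,0],[0,2,0,0],[0,2,0,0]])

```text
time_s: 8.4
eef_pos: [0.5624, 0.0536, 0.0166]
ee_rot: [-2.124, 1.57, 2.92]
force: [-2.8, 0.5, -0.4]
finger_gap: 0.0002
```

```bash
python3 -c "
from h import *
rep((.61,.015))"
```

```text
t 8.4 tool fix [561.4 -63.6] z 0.0166 yaw 7.11 f [-2.6  1.1] -0.4
casting rel yaw 11.5 fix [ 602.8 -115.1] world [613.6  11.6] sd 0.44 boss fix [ 652.  -110.6] 587
```

Call:
step_arm(plan=[[0,1.5,0,0.7],[0,1.5,0,0.7],[0,1.5,0,0.7],[0,1.5,0,0.7],[0,1.5,0,0.7],[0,1.5,0,0.7],[0,1.5,0,0.7],[0,1.5,0,0.7],[0,1.5,0,0.7],[0,1.5,0,0.7]])

```text
time_s: 9.28
eef_pos: [0.5773, 0.0575, 0.0168]
ee_rot: [1.533, 1.571, 0.17]
force: [-3.0, -0.2, -0.4]
finger_gap: -0.0001
```

```bash
python3 -c "
from h import *
rep((.61,.015))"
```

```text
t 9.2833 tool fix [576.8 -62.8] z 0.0168 yaw 0.03 f [-3.   0.5] -0.4
casting rel yaw 1.0 fix [ 608.7 -116.6] world [619.7  11.4] sd 0.39 boss fix [ 652.8 -111.1] 584
```

Call:
step_arm(plan=[[0,1,0,0],[0,1,0,0],[0,0.5,0,0]])

```text
time_s: 9.58
eef_pos: [0.5796, 0.058, 0.0168]
ee_rot: [-2.643, 1.571, 2.279]
force: [-3.0, 1.0, 0.6]
finger_gap: -0.0003
```

```bash
python3 -c "
from h import *
rep((.61,.015))"
```

```text
t 9.5833 tool fix [579.1 -62.8] z 0.0168 yaw 0.11 f [-2.7  1.6] 0.6
casting rel yaw 0.0 fix [ 609.4 -117. ] world [620.5  11.1] sd 0.4 boss fix [ 653.  -111.4] 586
```

Call:
step_arm(plan=[[0,0.5,0,0],[0,0.5,0,0],[0,0.5,0,0],[0,0,0,0]])

```text
time_s: 9.97
eef_pos: [0.5803, 0.0582, 0.0168]
ee_rot: [-1.55, 1.569, -2.911]
force: [-6.8, -0.4, 3.9]
finger_gap: -0.0001
```

Call:
step_arm(plan=[[0,-5,0,0],[0,-35,0,0],[-20,0,28,0],[0,0,40,0],[0,0,40,0],[0,0,40,0],[0,12,0,7],[0,13,0,7],[0,0,0,7],[0,0,0,7]])

```text
time_s: 10.8
eef_pos: [0.5986, -0.092, 0.0369]
ee_rot: [1.526, 1.569, -0.33]
force: [0.2, 0.9, -0.6]
finger_gap: 0.0
```

Call:
step_arm(plan=[[0,0,0,7],[10,0,0,0],[10,0,0,0],[0,0,0,0]])

```text
time_s: 11.13
eef_pos: [0.596, -0.0909, 0.0144]
ee_rot: [-1.423, 1.568, 2.892]
force: [-1.0, -0.2, -1.6]
finger_gap: -0.0001
```

```bash
python3 -c "
from h import *
rep((.61,.015))
im=bot.get_image('scene');cv2.imwrite('pics/s3.png',cv2.resize(im['color'][160:320,270:470],(800,640))[:600])"
```

```text
t 11.1333 tool fix [ 564.4 -211.8] z 0.0144 yaw -34.67 f [-1. -0.] -1.6
casting rel yaw 0.0 fix [ 609.4 -117.3] world [620.5  10.9] sd 0.51 boss fix [ 652.9 -111.1] 562
```

View pics/s3.png

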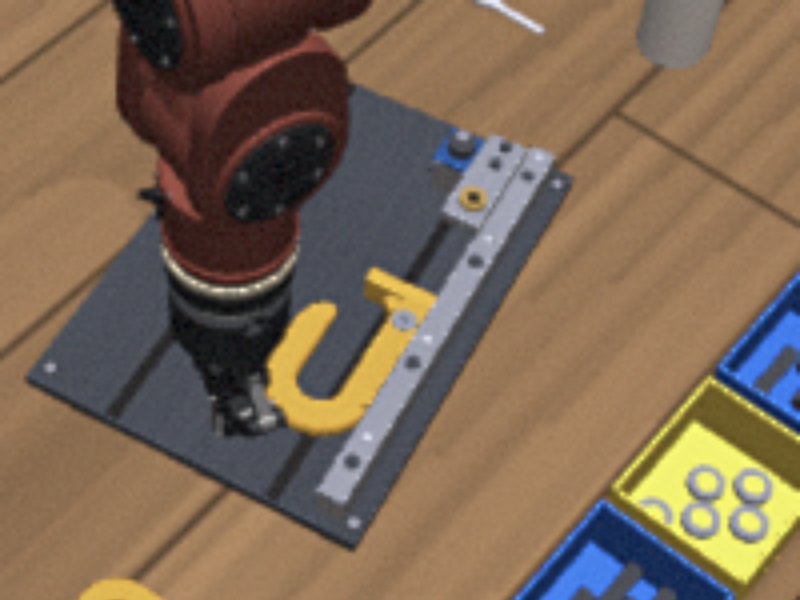

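Call:
step_arm(plan=[[-2,0,-4,0],[0,0,-4,0],[0,0,-4,0],[0,0,-2,0],[0,0,-2,0],[0,0,-1,0],[0,0,0,0]])

```text
time_s: 11.82
eef_pos: [0.6041, -0.0752, 0.0188]
ee_rot: [1.974, 1.571, 0.003]
force: [0.5, 0.0, 0.3]
finger_gap: -0.0001
```

Call:
step_arm(plan=[[0,-1.1,-1.6,0],[0,-1.1,-1.6,0],[0,-1.1,-1.6,0],[0,-1.1,-1.6,0],[0,-1.1,-1.6,0],[0,-1.1,-1.6,0],[0,-1.1,-1.6,0],[0,-1.1,-1.6,0]])

```text
time_s: 12.48
eef_pos: [0.6008, -0.0603, 0.0188]
ee_rot: [0.006, 1.57, -1.966]
force: [-0.3, -5.0, 0.2]
finger_gap: 0.0001
```

```bash
python3 -c "
from h import *
rep((.61,.025))"
```

```text
t 12.4833 tool fix [ 575.4 -182.9] z 0.0188 yaw -34.91 f [-1.3 -4.8] 0.2
casting rel yaw 0.5 fix [ 609.8 -103.6] world [618.   24.4] sd 0.35 boss fix [ 653.1 -100.7] 399
```

Call:
step_arm(plan=[[0,-1.7,-2.5,0],[0,-1.7,-2.5,0],[0,-1.7,-2.5,0],[0,-1.7,-2.5,0],[0,-1.7,-2.5,0],[0,-1.7,-2.5,0],[0,-1.7,-2.5,0],[0,-1.7,-2.5,0],[0,-1.7,-2.5,0],[0,-1.7,-2.5,0]])

```text
time_s: 13.37
eef_pos: [0.5947, -0.0308, 0.0188]
ee_rot: [-0.275, 1.57, -2.248]
force: [-1.8, -6.2, 1.4]
finger_gap: -0.0
```

```bash
python3 -c "
from h import *
rep((.61,.045))"
```

```text
t 13.3667 tool fix [ 575.5 -152.8] z 0.0188 yaw -34.91 f [-3.  -5.7] 1.4
casting rel yaw 0.0 fix [609.7 -73.6] world [611.8  53.7] sd 0.42 boss fix [653.2 -82.3] 380
```

Call:
step_arm(plan=[[0,-1.7,-2.5,0],[0,-1.7,-2.5,0],[0,-1.7,-2.5,0],[0,-1.7,-2.5,0],[0,-1.7,-2.5,0],[0,-1.7,-2.5,0],[0,-1.7,-2.5,0],[0,-1.7,-2.5,0],[0,-1.7,-2.5,0],[0,-1.7,-2.5,0]])

```text
time_s: 14.25
eef_pos: [0.5885, -0.0015, 0.0188]
ee_rot: [-0.301, 1.569, -2.274]
force: [-2.6, -7.1, 1.7]
finger_gap: -0.0
```

Call:
step_arm(plan=[[0,-1.7,-2.5,0],[0,-1.7,-2.5,0],[0,-1.7,-2.5,0],[0,-1.7,-2.5,0],[0,-1.7,-2.5,0],[0,0,0,0]])

```text
time_s: 14.75
eef_pos: [0.5855, 0.0142, 0.0187]
ee_rot: [-1.28, 1.57, 3.032]
force: [-2.7, -3.4, 1.8]
finger_gap: -0.0003
```

```bash
python3 -c "
from h import *
rep((.60,.09))
im=bot.get_image('scene');cv2.imwrite('pics/s4.png',im['color'])"
```

```text
t 14.75 tool fix [ 575.8 -106.8] z 0.0187 yaw -34.89 f [-3.3 -2.8] 1.8Traceback (most recent call last):
  File "<string>", line 3, in <module>
    rep((.60,.09))
    ~~~^^^^^^^^^^^
  File "h.py", line 80, in rep
    t=L[:,1].max(); k=np.array([L[np.abs(L[:,1]-y)<4,0].max() for y in np.arange(t-90,t-6,6)])
                                ~~~~~~~~~~~~~~~~~~~~~~~~~~~^^
    return umr_maximum(a, axis, None, out, keepdims, initial, where)
ValueError: zero-size array to reduction operation maximum which has no identity
```

Call:
step_arm(plan=[[0,-1.1,-1.6,0],[0,-1.1,-1.6,0],[0,-1.1,-1.6,0],[0,-1.1,-1.6,0],[0,-1.1,-1.6,0],[0,-0.6,-0.8,0],[0,-0.6,-0.8,0]])

```text
time_s: 15.38
eef_pos: [0.5832, 0.0244, 0.0188]
ee_rot: [-0.202, 1.569, -2.174]
force: [-3.8, -8.8, 2.6]
finger_gap: 0.0003
```

```bash
python3 -c "
from h import *
try: rep((.60,.08))
except Exception as e: print(e)
for n in ['scene','side']:
    im=bot.get_image(n);cv2.imwrite('pics/%s5.png'%n,im['color'])
a=cv2.resize(cv2.imread('pics/scene5.png')[170:290,290:430],(560,480))
cv2.imwrite('pics/c5.png',a)"
```

```text
t 15.3833 tool fix [575.7 -96.3] z 0.0188 yaw -34.93 f [-5.5 -7.8] 2.6
zero-size array to reduction operation maximum which has no identity
```

View pics/c5.png

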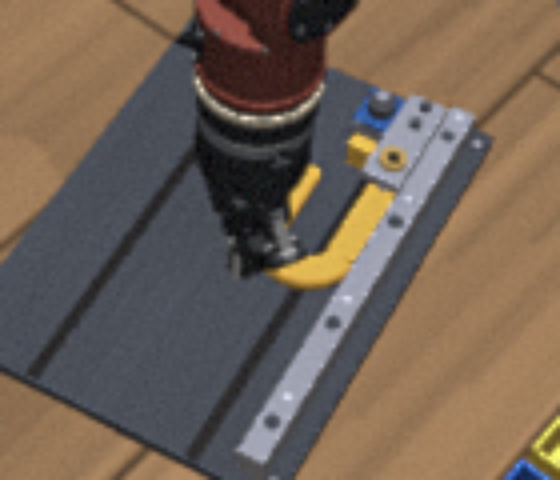

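Call:
step_arm(plan=[[0,-0.6,-0.8,0],[0,-0.6,-0.8,0],[0,-0.6,-0.8,0]])

```text
time_s: 15.78
eef_pos: [0.5825, 0.0273, 0.0187]
ee_rot: [-0.16, 1.569, -2.133]
force: [-3.1, -8.6, 2.4]
finger_gap: 0.0002
```

Call:
step_arm(plan=[[0,-0.6,-0.8,0]])

```text
time_s: 15.87
eef_pos: [0.5823, 0.0283, 0.0187]
ee_rot: [-0.188, 1.569, -2.16]
force: [-2.9, -7.8, 2.5]
finger_gap: -0.0001
```

Call:
step_arm(plan=[[0,-0.6,-0.8,0]])

```text
time_s: 15.95
eef_pos: [0.5821, 0.0292, 0.0188]
ee_rot: [-0.067, 1.569, -2.04]
force: [-1.7, -13.0, 1.8]
finger_gap: -0.0001
```

Call:
step_arm(plan=[[0,-0.6,-0.8,0]])

```text
time_s: 16.03
eef_pos: [0.5821, 0.0292, 0.0188]
ee_rot: [0.247, 1.567, -1.726]
force: [-2.3, -16.0, 2.2]
finger_gap: -0.0003
```

Call:
step_arm(plan=[[0,0,0,0]])

```text
time_s: 16.12
eef_pos: [0.5822, 0.0292, 0.0188]
ee_rot: [0.279, 1.567, -1.695]
force: [-2.2, -13.8, 0.9]
finger_gap: -0.0
```

Call:
step_arm(plan=[[0,0,3,0],[0,0,20,0],[-35,0,0,0],[-35,0,0,-7],[-35,0,0,-7],[-35,0,0,-7],[-35,0,0,-7],[-35,0,0,-7],[0,18,-34,0],[0,18,-34,0]])

```text
time_s: 16.95
eef_pos: [0.5962, 0.0843, 0.2319]
ee_rot: [1.686, 1.565, 0.323]
force: [0.4, -1.4, -1.0]
finger_gap: 0.0
```

Call:
step_arm(plan=[[0,0,0,0],[0,0,0,0]])

```text
time_s: 17.12
eef_pos: [0.5946, 0.0864, 0.2287]
ee_rot: [2.81, 1.569, 1.452]
force: [0.5, 0.4, -0.4]
finger_gap: -0.0
```

```bash
python3 - <<'E'
from h import *
s=bot.read_state();print(tool(s)[0],s["force"])
im=bot.get_image("wrist"); P=cloud(im); b=im["color"].astype(int); z=P[...,2]
cv2.imwrite("pics/w6.png",im["color"])
F=np.radians(11.9); RF=np.array([[np.cos(F),-np.sin(F)],[np.sin(F),np.cos(F)]])
ye=(b[...,2]-b[...,0]>60)&(b[...,2]>110)&(np.abs(z-.036)<.005)&(np.hypot(P[...,0]-.6,P[...,1]-.09)<.13)
v,u=np.nonzero(ye); Q=world(im,u,v,z=np.float64(.036))[:,:2]*1000@RF
print(len(u),Q.min(0),Q.max(0))
ys=np.arange(-55,-10,4.); e=np.array([Q[np.abs(Q[:,1]-y)<2,0].max() for y in ys]); print("back",e.round(1),np.polyfit(ys,e,1))
fe=(b.max(-1)-b.min(-1)<40)&(np.abs(z-.038)<.003)&(P[...,0]>.6); v,u=np.nonzero(fe); G=world(im,u,v,z=np.float64(.038))[:,:2]*1000@RF
G=G[(G[:,0]>638)]; e=np.array([np.sort(G[np.abs(G[:,1]-y)<2,0])[2] for y in ys]); print("fence",e.round(1),np.polyfit(ys,e,1))
xs=np.arange(597,618,3.); print("flange",[Q[np.abs(Q[:,0]-x)<1.5,1].max().round(1) for x in xs])
bl=(b[...,0]>90)&(b[...,0]-b[...,2]>50)&(z>.038)&(z<.055)&(np.hypot(P[...,0]-.6,P[...,1]-.18)<.08); v,u=np.nonzero(bl); H=world(im,u,v,z=np.float64(.046))[:,:2]*1000@RF; print("stop",len(u),H.min(0),H.max(0))
br=(b[...,2]-b[...,0]>50)&(z>.05)&(np.hypot(P[...,0]-.617,P[...,1]-.149)<.03); print("bush",br.sum(),P[br].mean(0)[:2]*1000@RF)
cv2.imwrite("pics/c6.png",cv2.resize(im["color"][0:300,200:520],(640,600)))
E
```

```text
[0.5946027  0.08642934 0.2286767 ] [ 0.47150517  0.36204887 -0.44835133]
2712 [566.2159589  -85.96715467] [645.63137331  47.72345684]
back [644.6 644.6 645.5 645.4 645.3 644.9 644.8 644.7 645.6 645.5 645.3 645.1] [8.83841613e-03 6.45395142e+02]
fence [645.7 645.6 646.5 646.4 646.2 646.  645.8 645.6 646.6 646.4 646.2 645.9] [4.88857307e-03 6.46228884e+02]
flange [np.float64(47.6), np.float64(47.6), np.float64(47.6), np.float64(47.7), np.float64(47.7), np.float64(47.7), np.float64(47.7)]
stop 665 [589.58816978  48.51458903] [619.15449187  82.64676388]
bush 267 [634.56219397  18.53706238]
```

View pics/c6.png

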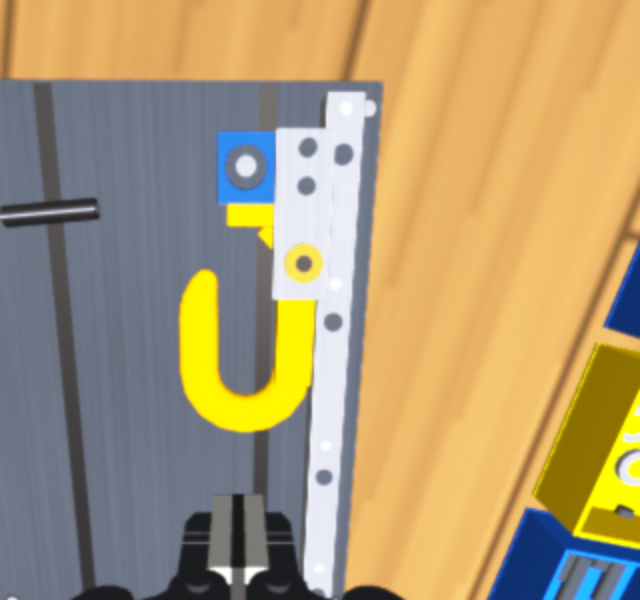

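```bash
python3 -c "
from plant import bot
s=bot.read_state(); print(s['time_s'],abs(s['joint_vel']).max(),s['force']); print(bot.finish_job())"
```

```text
17.1667 0.03095356279167893 [ 0.35534534 -0.00878482 -0.25575051]
the job is handed in; nothing more can be done
None
```

The middle-sized yellow casting is seated against the steel fence and the blue stop, and I handed the job in at 17.2 s. No verdict came back.

**How it was pushed:** with the fingers shut, I pushed on the bill to bring the casting to the fence. That did not turn it enough, so I pushed on the flange end until its back lay along the fence. A push on the bowl then slid it along the fence until the tool stopped advancing against the stop, at about 14–16 N. The highest wrist force I read was about 27 N, sideways and up together, while pressing the bill at the fence. Forces were only read at the end of each move.

**Last checks (final wrist picture):**
- **Fence:** the back is within about 1 mm of the fence edge and about 0.2° off parallel.
- **Stop:** the flange edge shows within 1 mm of the stop face, about one pixel.
- **Boss:** the bush plate hides the boss. Worked out from the back and flange edges, it is about 1 mm or less from the bush axis.
- **Hand:** the hand is 0.23 m up and clear, with the force reading near zero.

**Weak points:**
- Some camera fits of the casting failed or disagreed when the arm covered it. For the last stretch I judged its position from the tool, then confirmed it in that final picture.
- The roll pin looks untouched. I did not measure the other bench items again, but the hand did not go near them.

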